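# Put the weighing set away in its drawer chest

### The job

Weighing is over: close up the little two-drawer weights chest with the fingertips or the outside of the fingers, gripping and lifting nothing. In the left drawer a glazed weight box stands open: push its raised lid over until it lies shut, and only then push that drawer fully home, since the raised lid will not pass under the chest's top. Push the right drawer, left ajar, fully home as well; do not slam the drawers, keep the weights in their box and drawer, and leave the things standing around on the counter undisturbed.

Things in the scene. Friction and masses are not known exactly. Their poses are not given: they have to be found in the camera images.
- chest: fixed wooden chest with two drawers side by side, 210 deep (x) x 256 wide (y) x 88 mm high; origin under its centre on the counter; its +x points to its back, so its front faces -x, +y is its left seen from the robot. Drawers slide along its x. The top board's underside is 76 mm above the counter
- weights_drawer (a joint): the left drawer: metres pulled out along the chest's -x; 0 = fully home, 0.176 = at its stop (starts there). Slides stiffly (about 2 N) and stays where it is left
- weights_drawer_front (a point): centre of the left drawer's flat front face (117 wide x 56 mm high, from 20 to 76 mm above the counter), moves with the drawer; axes as the chest's. A brass knob, 21 mm across, sticks out 23 mm from the face's middle, 9 mm below this point. When home the face stands 6 mm proud of the chest's front edges
- tall_weights_drawer (a joint): the right drawer: metres pulled out; 0 = fully home; starts ajar by 0.05 to 0.12. Same make as the left one
- tall_weights_drawer_front (a point): centre of the right drawer's front face; same size, axes and knob as the left one. Two loose brass weights, 28 across x 36 mm, stand in this drawer
- weight_box: loose dark wooden box with a glazed lid, 74 (x) x 150 (y) x 41 mm shut, standing lengthways in the left drawer (26 mm above the counter, about 10 mm from the chest's front edge). Origin: centre of its underside; its +x side is the hinge side, towards the chest's left; its -x side has a small lip on the lid. The hinge line runs along its y at x = +37, z = 30 mm
- weight_box_lid (a joint): lid angle, rad: 0 = shut, about 1.57 = upright, 1.83 = stop (leaning to the chest's left). Starts at 1.40 to 1.82. The lid is light (about 60 g); hinge friction holds it anywhere above about 1.1 rad, below that it sinks shut slowly by itself
- lid_edge (a point): middle of the lid's free long edge, 74 mm from the hinge line; the lid is a flat panel 150 long, 74 wide, 10 mm thick
- weight_large: loose brass weight, 26 across x 21 mm high, in the box; origin under its centre
- weight_mid: loose brass weight, 22 across x 19 mm high, in the box; origin under its centre
- herb_jar: bystander: loose glass jar with a black cap, 66 across x 100 mm, on the counter to the right; origin under its centre
- stamp: bystander: loose turned wooden rubber stamp, 33 across x 70 mm, on the counter to the left; origin under its centre
- tall_weight_a: loose brass weight, 28 across x 36 mm high, standing in the right drawer, the right one of two; origin under its centre; stays there
- tall_weight_b: loose brass weight, 28 across x 36 mm high, standing in the right drawer, the left one of two; origin under its centre; stays there

How it is judged (in metres and radians):
On the way, in this order (a step that is already met when the one before it is completed fails the run):
1. the weight box's lid is shut while its drawer is still out (value of joint weight_box_lid below 0.06 rad and value of joint weights_drawer above 0.1 m), for 0.2 s.
2. the left drawer is home with the lid shut (value of joint weights_drawer below 0.004 m and value of joint weight_box_lid below 0.06 rad), for 0.2 s.
At the end, for the whole second after the job is handed in: Both drawers are home (within 4 mm), the weight box is in the left drawer with its lid shut (within 0.06 rad) and at rest, and its two weights are inside the box (all of step 2 and value of joint tall_weights_drawer below 0.004 m and linear speed of weight_box below 0.02 m/s and z of weight_large in the frame of weight_box between 0 and 0.03 m and x of weight_large in the frame of weight_box between -0.033 and 0.033 m and y of weight_large in the frame of weight_box between -0.071 and 0.071 m and z of weight_mid in the frame of weight_box between 0 and 0.03 m and x of weight_mid in the frame of weight_box between -0.033 and 0.033 m and y of weight_mid in the frame of weight_box between -0.071 and 0.071 m); the robot touches nothing.
It fails at once if a drawer is slammed (moves in faster than 0.5 m/s) (velocity of joint any of weights_drawer, tall_weights_drawer below -0.5 m/s).
It fails at once if the weight box is lifted (more than 15 mm) or tipped (height (world z) of weight_box above 0.041 m or angle between weight_box's own z axis and vertical above 0.25 rad).
It fails at once if a weight is lifted out of its box or drawer (height (world z) of any of weight_large, weight_mid, tall_weight_a, tall_weight_b above 0.05 m).
It fails at once if the glass jar or the stamp is shifted by more than 25 mm or tipped (distance of any of herb_jar, stamp from where it was at the start of the episode above 0.025 m or angle between any of herb_jar, stamp's own z axis and vertical above 0.3 rad).
It also fails if it takes over 58 s, if anything falls off the work surface, if the arm or the gripper's body presses on something with over 40 N, if the wrist force passes 120 N, or if a joint passes its speed limit or range.

### The arm

A 6-joint arm with a two-finger parallel gripper is mounted at the origin on a cart in front of the work surface, level with it; the furniture and walls round the work are solid. World frame = base frame: x ahead of the robot, y to its left, z up, the work surface at z = 0. Lengths are in m, angles in degrees, forces in N, time in s.
With the tool pointing down it reaches from about 0.35 to 0.85 m from the base axis. Payload 8.1 kg.
Tool frame: the origin (TCP) lies midway between the tips of the shut fingers; the grasp point (between the pads) lies 19 mm behind it (bot.hold_point_z is the distance from the TCP to the grasp point, in m); z points along the fingers, y is the direction in which the jaws open and shut (so a half turn about z gives the same grasp; the last joint's range is limited). The gripper opens to 85 mm and grips with 20 to 120 N. Pads are 22 mm wide; open, the fingers measure 114 mm over their backs; the gripper's body (76 mm by 85 mm) begins 54 mm behind the grasp point. The pads swing forward as they close: fully open they stand 13 mm farther back than shut.
Start: joints at [71.826, 7.471, 85.268, -0, 87.261, -4.893], TCP at [0.138, 0.584, 0.231] pointing down, gripper open.
Joint ranges: [-169.43, 169.43], [-51.17, 129.36], [1.28, 143.12], [-76.62, 256.62], [0, 156.53], [-152.29, 152.29]. Speed limits (degrees/s): [136.94, 136.94, 159.86, 180, 180, 180].

### API

Orientations are given as a 3x3 rotation matrix whose columns are the frame's x, y, z axes.
In Python, from bench import readout, viewer, workorder, spotter, bot gives the robot as it stands.
- The arm moves only by the tool jog_arm, never from a script. Its argument "rows" is a list of rows, each an object with "xyz": the shift along the world's x, y, z in mm, a list of three; "rot": the turn, a rotation vector about the world's x, y, z in degrees, a list of three; "hand": the opening in per cent of the stroke, from 0 (shut) to 100 (fully open). A call has 1 to 8 rows; each row shifts and turns the pose as measured when the row begins; what a row does not reach is not made up. A row lasts 1/10 s, in which the tool goes at most 50 mm and 8.59 degrees, less where a joint would pass 70% of its speed; a pose out of reach is approached as far as the arm can. A call with a gripper value outside its range is refused whole. The fingers move at their own pace and stop on an object; "grip_force" is the grip in N (left out, the last holds). Time passes only in rows, so rows that do not move let the fingers close. It gives the time, the measured TCP pose, the force and the opening at its end, in the units of the state.
- readout.observe(): the state, without advancing time (a new reading comes with each control period).
- viewer.snapshot(name): name is "scene" or "top" or "wrist"; returns a dict with "pixels" (400x640x3 uint8, red, green, blue), "intrinsics" (3x3 intrinsics, pixels), "world_to_cam" (4x4, takes a point from world to camera coordinates). Camera axes: x right, y up, looking along -z (the intrinsics and any distortion apply to the point x, -y, -z); pixel columns grow to the right and rows downward; lengths in m; the calibration is good to about 2 mm. A picture is of the moment at which its call begins. There is no depth.
- workorder.sign_off(): hands the job in, once; it reports no verdict.
Trained networks look in the newest picture that a camera, given by its name, has taken for a name from the list of things; names that differ only in an ending like _2 or _b are one class to them, and where a whole thing is asked for, a point or a joint stands for the part that bears it (a point fixed in the world has none). Each returns a list of dicts, best first, with "confidence" (0 to 1); they miss things now and then, are a little off and sometimes report something else, mostly with a low value. They report only what shows in the picture. A call takes as long as a camera call.
- spotter.search_frame(camera, target): "bbox" ([left, top, right, bottom] in pixels, round what is visible of it).
- spotter.cut_out(camera, target): "mask" (400x640 bool, what is visible of it) and "bbox" ([left, top, right, bottom] in pixels, round what is visible of it).
- spotter.landmark_of(camera, target): "point" ([row, column] in pixels: a listed point, or the origin of a listed thing).
The state is a dict: "t": time; "joints": joint angles; "joint_velocities": joint speeds; "joint_torque": joint torques, N m; "eef_pos": TCP position; "orientation": TCP orientation; "force": force on the tool from outside, world axes, zero at the start; "wrist_torque": the same for the moment, N m; "grip_width": finger opening in m.
Only numpy, scipy, OpenCV 4.12 (cv2) and the standard library are available. Lean on these libraries where they do the work, as an engineer would, in place of code of your own. Each camera call takes 0.05 s, during which the arm holds its last target.

## Working session

There is one attempt and no reset: what is moved stays moved. The work goes in short steps, Python scripts to look and compute and a tool call to move; the robot and the scene stay as the last step left them, time stands still between calls to the robot, and variables do not carry over. Pictures are saved under pics/ and viewed, and the job is handed in when it is done.

Besides the shell and the picture viewer there is one more tool, called after ">>>" by a JSON object that holds its "method" and its "body", one argument or row to a line. jog_arm: Moves the arm, as the interface text tells. Its arguments: {"type":"object","properties":{"rows":{"type":"array"},"grip_force":{"type":"number"}},"required":["rows"]}

```bash
ls; mkdir -p pics; cat > h.py <<'E'
from bench import readout, viewer, workorder, spotter, bot
import numpy as np, cv2
def snap(n,fn):
    s=viewer.snapshot(n); cv2.imwrite('pics/'+fn,s['pixels'][:,:,::-1]); return s
def proj(s,p):
    K=s['intrinsics'];T=s['world_to_cam'];c=T@np.append(p,1);v=np.array([c[0],-c[1],-c[2]]);u=K@v;return u[:2]/u[2]
def onz(s,px,z):
    K=np.array(s['intrinsics']);T=np.array(s['world_to_cam']);d=np.linalg.inv(K)@np.array([px[0],px[1],1.]);d=np.array([d[0],-d[1],-d[2]])
    R=T[:3,:3];o=-R.T@T[:3,3];d=R.T@d;return o+d*(z-o[2])/d[2]
E
python3 - <<'E'
from h import *
for n in ['scene','top','wrist']:
    s=snap(n,n+'0.png')
    if n!='wrist':
        print(n,(-np.array(s['world_to_cam'])[:3,:3].T@np.array(s['world_to_cam'])[:3,3]).round(3))
        for t,z in [('chest',0),('weights_drawer_front',.048),('tall_weights_drawer_front',.048),('weight_box',.026),('lid_edge',.13),('herb_jar',0),('stamp',0),('weight_large',.03),('weight_mid',.03),('tall_weight_a',.026)]:
            for r in spotter.landmark_of(n,t)[:2]:
                p=r['point'];print(t,round(r['confidence'],2),np.round(p),onz(s,(p[1],p[0]),z).round(3))
print(readout.observe())
E
```

```text
pics
scene [ 0.067 -0.274  0.712]
chest 0.92 [196. 319.] [0.673 0.386 0.   ]
weights_drawer_front 0.6 [245. 240.] [0.4   0.334 0.048]
tall_weights_drawer_front 0.58 [227. 315.] [0.55  0.265 0.048]
weight_box 0.61 [229. 264.] [0.48  0.359 0.026]
lid_edge 0.8 [186. 239.] [0.463 0.409 0.13 ]
herb_jar 0.71 [315. 388.] [0.517 0.027 0.   ]
stamp 0.65 [207. 198.] [0.427 0.56  0.   ]
weight_large 0.64 [219. 319.] [0.588 0.294 0.03 ]
weight_large 0.47 [212. 271.] [0.524 0.391 0.03 ]
weight_mid 0.45 [226. 262.] [0.481 0.367 0.03 ]
tall_weight_a 0.54 [216. 318.] [0.597 0.308 0.026]
tall_weight_a 0.52 [226. 335.] [0.601 0.255 0.026]
top [0.436 0.322 0.957]
chest 0.55 [152. 276.] [0.693 0.391 0.   ]
weights_drawer_front 0.88 [272. 300.] [0.398 0.325 0.048]
tall_weights_drawer_front 0.84 [203. 330.] [0.557 0.259 0.048]
weight_box 0.9 [236. 287.] [0.48  0.358 0.026]
lid_edge 0.88 [240. 264.] [0.466 0.402 0.13 ]
herb_jar 0.68 [222. 426.] [0.521 0.015 0.   ]
stamp 0.74 [189. 313.] [0.599 0.297 0.   ]
stamp 0.71 [183. 329.] [0.614 0.259 0.   ]
weight_large 0.45 [216. 278.] [0.527 0.381 0.03 ]
weight_m
[... 283 characters left out ...]
04,
        8.72599114e+01, -4.89110904e+00]), 'joint_velocities': array([ 0.11480492,  0.00216222,  0.00900263, -0.11351928, -0.12612002,
       -0.10207282]), 'joint_torque': array([-2.38528692e-04, -5.69301438e+01, -5.00884902e+01, -7.75712397e-05,
        6.03620410e-04,  5.56876401e-06]), 'eef_pos': array([0.13779988, 0.58396651, 0.23128324]), 'orientation': array([[-9.73252232e-01,  2.29739185e-01, -7.68291979e-06],
       [ 2.29739185e-01,  9.73252232e-01,  5.71507421e-06],
       [ 8.79039532e-06,  3.79714100e-06, -1.00000000e+00]]), 'force': array([0.14837042, 0.19510044, 0.05198696]), 'wrist_torque': array([-0.06482242,  0.0042234 , -0.02419236]), 'grip_width': 0.08541229538023026}
```

View pics/scene0.png

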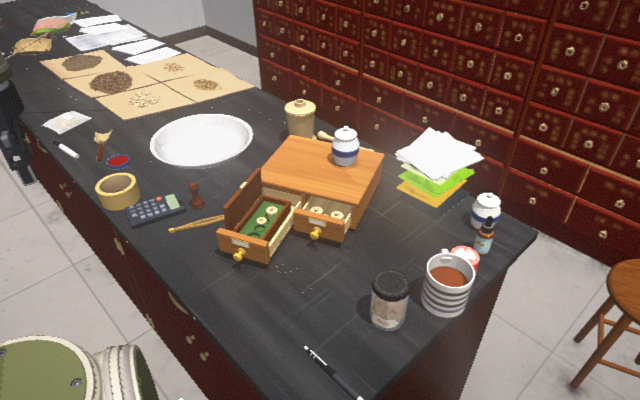

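View pics/top0.png

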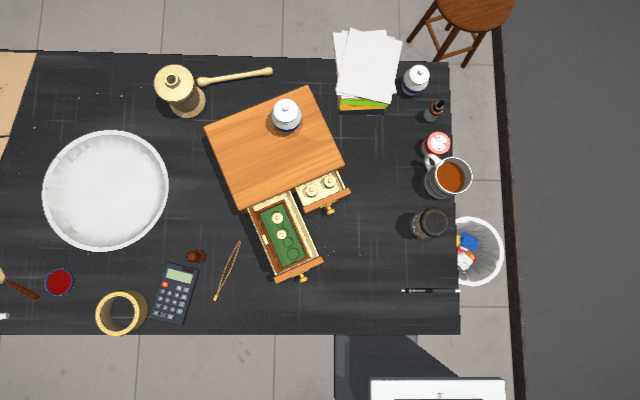

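```bash
python3 - <<'E'
from h import *
s=snap('top','top1.png')
im=cv2.imread('pics/top1.png')[70:300,180:370]
cv2.imwrite('pics/top1z.png',cv2.resize(im,None,fx=2.6*1,fy=2.6,interpolation=cv2.INTER_CUBIC))
m=spotter.cut_out('top','chest')
print(len(m),m[0]['confidence'],m[0]['bbox'])
hsv=cv2.cvtColor(s['pixels'],cv2.COLOR_RGB2HSV)
# knobs/fronts lines
P=[(204,128),(308,86),(344,163),(248,209)]
Q=[onz(s,p,.088) for p in P]
for q in Q: print(q.round(3))
def ang(a,b): d=b-a; return np.degrees(np.arctan2(d[1],d[0])),np.linalg.norm(d[:2])
print(ang(Q[3],Q[0]),ang(Q[2],Q[1]),ang(Q[2],Q[3]),ang(Q[1],Q[0]), np.mean(Q,axis=0))
E
```

```text
1 0.55 [205.9, 85.8, 349.9, 281.7]
[0.721 0.551 0.088]
[0.829 0.315 0.088]
[0.646 0.23  0.088]
[0.536 0.444 0.088]
(np.float64(30.108650884017734), np.float64(0.21356463886293556)) (np.float64(24.866927420837378), np.float64(0.20268923805659594)) (np.float64(117.05548991790705), np.float64(0.24065245246177402)) (np.float64(114.692346909742), np.float64(0.2599889070738496)) [0.6830182  0.38494897 0.088     ]
```

View pics/top1z.png

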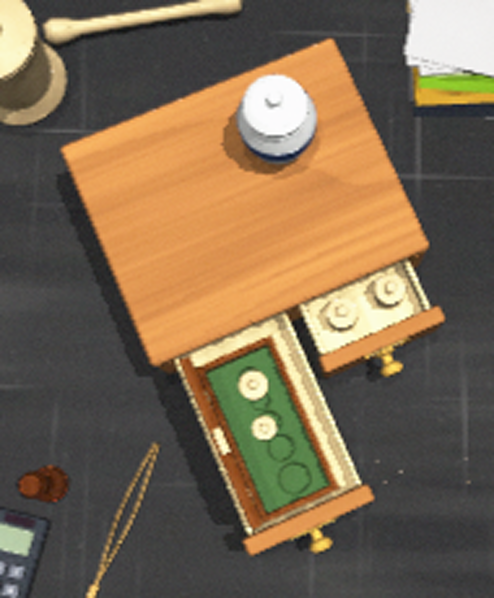

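```bash
python3 - <<'E'
from h import *
s=snap('top','top2.png')
def Z(x,y): return (180+x/2.6-.3,70+y/2.6-.3)
P=[Z(62,148),Z(332,40),Z(428,245),Z(155,365)]
Q=[onz(s,p,.088) for p in P]
# fit
L=np.array([[105,128],[105,-128],[-105,-128],[-105,128]])/1000
q=np.array(Q)[:,:2]; c=q.mean(0); H=L.T@(q-c); a=np.arctan2(H[0,1]-H[1,0],H[0,0]+H[1,1]); 
R=np.array([[np.cos(a),-np.sin(a)],[np.sin(a),np.cos(a)]])
print(c,np.degrees(a)); print(q-(c+L@R.T))
loc=lambda p:(R.T@(np.array(p)[:2]-c)).round(4)
# drawer front top edge corners z=.076
for n,(x,y),z in [('LF-l',(250,552),.076),('LF-r',(372,495),.076),('RF-l',(324,370),.076),('RF-r',(443,317),.076),('Lknob',(320,543),.039),('Rknob',(391,369),.039)]:
    w=onz(s,Z(x,y),z); print(n,w.round(3),loc(w))
for t,z in [('weights_drawer_front',.048),('tall_weights_drawer_front',.048),('weight_box',.026),('lid_edge',.13),('stamp',0.03),('tall_weight_a',.04)]:
    for r in spotter.landmark_of('top',t)[:2]:
        p=r['point'];w=onz(s,(p[1],p[0]),z); print(t,w.round(3),loc(w))
# lid_edge triangulate: ray scene/top
s2=snap('scene','scene2.png')
p2=spotter.landmark_of('scene','lid_edge')[0]['point']; p1=spotter.landmark_of('top','lid_edge')[0]['point']
A0,A1=onz(s,p1[::-1],.1),onz(s,p1[::-1],.2);B0,B1=onz(s2,p2[::-1],.1),onz(s2,p2[::-1],.2)
u=A1-A0;v=B1-B0; st=np.linalg.lstsq(np.c_[u,-v],B0-A0,rcond=None)[0]
x=A0+st[0]*u;y=B0+st[1]*v; print('lid',x,y,loc((x+y)/2))
im=cv2.imread('pics/scene2.png')[150:290,150:370]
cv2.imwrite('pics/scene2z.png',cv2.resize(im,None,fx=3.5,fy=3.5,interpolation=cv2.INTER_CUBIC))
E
```

```text
[0.68316255 0.39020683] 24.90133414571214
[[-0.00038534  0.00183754]
 [-0.00057732 -0.0019209 ]
 [ 0.00159964 -0.00092372]
 [-0.00063698  0.00100708]]
LF-l [0.377 0.379 0.076] [-0.2827  0.1184]
LF-r [0.426 0.276 0.076] [-0.2819  0.0045]
RF-l [0.533 0.319 0.076] [-0.1666 -0.0016]
RF-r [0.581 0.214 0.076] [-0.1664 -0.1167]
Lknob [0.383 0.319 0.039] [-0.3023  0.0623]
Rknob [0.539 0.257 0.039] [-0.187  -0.0596]
weights_drawer_front [0.397 0.325 0.048] [-0.2874  0.0611]
tall_weights_drawer_front [0.551 0.261 0.048] [-0.1744 -0.0615]
weight_box [0.478 0.359 0.026] [-0.1995  0.0586]
lid_edge [0.465 0.4   0.13 ] [-0.1939  0.1005]
lid_edge [0.51  0.381 0.13 ] [-0.1606  0.0641]
stamp [0.427 0.556 0.03 ] [-0.1629  0.258 ]
tall_weight_a [0.61  0.259 0.04 ] [-0.1219 -0.0879]
tall_weight_a [0.586 0.307 0.04 ] [-0.1232 -0.0344]
lid [0.46511109 0.39999241 0.12718705] [0.4616288  0.4020919  0.12726207] [-0.1948  0.1024]
```

View pics/scene2z.png

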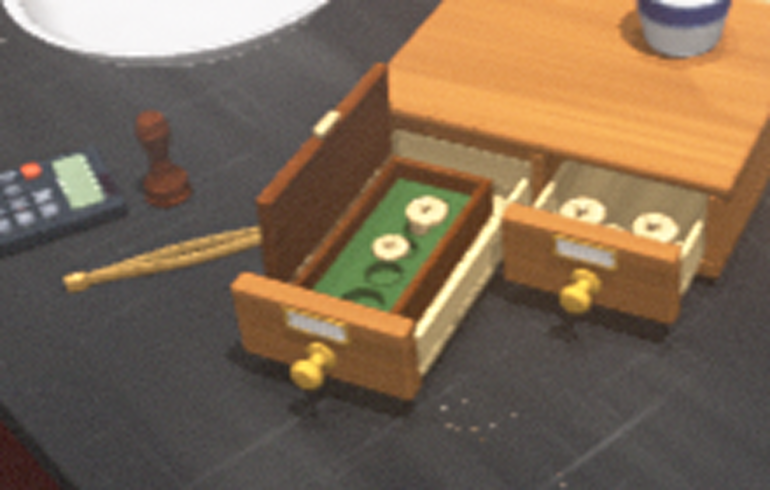

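>>> {"method": "jog_arm", "body": {
  "rows": [
    {"xyz": [37,-16,0],"rot": [0,0,5],"hand": 0},
    {"xyz": [37,-16,0],"rot": [0,0,5],"hand": 0},
    {"xyz": [37,-16,0],"rot": [0,0,5],"hand": 0},
    {"xyz": [37,-16,0],"rot": [0,0,5],"hand": 0},
    {"xyz": [37,-16,0],"rot": [0,0,5],"hand": 0},
    {"xyz": [37,-16,0],"rot": [0,0,5],"hand": 0},
    {"xyz": [37,-16,0],"rot": [0,0,5],"hand": 0},
    {"xyz": [37,-16,0],"rot": [0,0,3],"hand": 0}
  ]
}}

```text
t: 2.55
eef_pos: [0.4381, 0.4529, 0.232]
orientation: [[-0.893, -0.451, -0.001], [-0.451, 0.893, 0.002], [0.0, 0.002, -1.0]]
force: [-0.2, 0.8, -0.7]
grip_width: -0.0
```

>>> {"method": "jog_arm", "body": {
  "rows": [
    {"xyz": [-1,0,-40],"rot": [0,0,-1.9],"hand": 0},
    {"xyz": [-1,0,-40],"rot": [0,0,0],"hand": 0},
    {"xyz": [0,0,-38],"rot": [0,0,0],"hand": 0},
    {"xyz": [0,0,-4],"rot": [0,0,0],"hand": 0}
  ]
}}

```text
t: 2.95
eef_pos: [0.4441, 0.4492, 0.1096]
orientation: [[-0.91, -0.414, 0.006], [-0.414, 0.91, 0.005], [-0.007, 0.002, -1.0]]
force: [-1.0, -0.3, -0.7]
grip_width: 0.0002
```

```bash
python3 - <<'E'
from h import *
o=readout.observe();print(o['eef_pos'],o['force'])
s=snap('scene','s3.png')
im=cv2.imread('pics/s3.png')[100:290,130:370]
cv2.imwrite('pics/s3z.png',cv2.resize(im,None,fx=3,fy=3,interpolation=cv2.INTER_CUBIC))
E
```

```text
[0.44411839 0.44923343 0.10958227] [-1.04698269 -0.25931165 -0.66806686]
```

View pics/s3z.png

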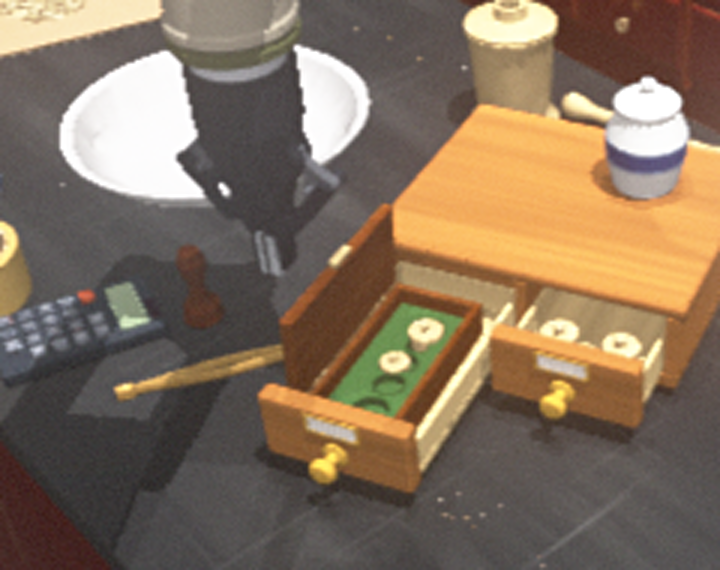

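>>> {"method": "jog_arm", "body": {
  "rows": [
    {"xyz": [5,-11,0],"rot": [0,0,0],"hand": 0},
    {"xyz": [5,-11,0],"rot": [0,0,0],"hand": 0},
    {"xyz": [5,-11,0],"rot": [0,0,0],"hand": 0},
    {"xyz": [5,-11,0],"rot": [0,0,0],"hand": 0},
    {"xyz": [5,-11,0],"rot": [0,0,0],"hand": 0}
  ]
}}

```text
t: 3.5
eef_pos: [0.4751, 0.3953, 0.1218]
orientation: [[-0.909, -0.416, 0.018], [-0.416, 0.909, 0.015], [-0.022, 0.006, -1.0]]
force: [-0.3, 0.8, -0.1]
grip_width: -0.0004
```

```bash
cat > look.py <<'E'
from h import *
import sys
o=readout.observe();print(o['t'],o['eef_pos'],o['force'])
c=np.array([.6832,.3902]);a=np.radians(24.9);R=np.array([[np.cos(a),-np.sin(a)],[np.sin(a),np.cos(a)]])
print('local',R.T@(o['eef_pos'][:2]-c))
s=snap('scene','t.png')
im=cv2.imread('pics/t.png')[100:290,130:370]
cv2.imwrite('pics/%s.png'%sys.argv[1],cv2.resize(im,None,fx=3,fy=3,interpolation=cv2.INTER_CUBIC))
E
python3 look.py s4
```

```text
3.5 [0.47505838 0.39525982 0.1218178 ] [-0.31834409  0.8108772  -0.11039954]
local [-0.18666324  0.09222455]
```

View pics/s4.png

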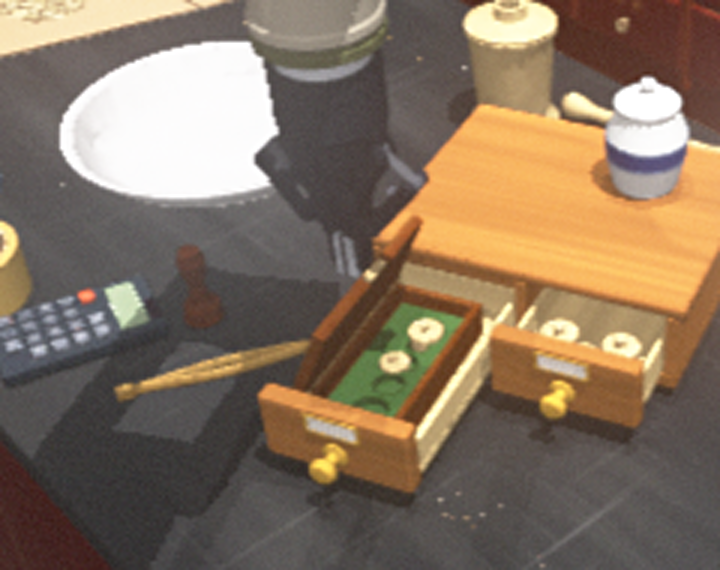

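>>> {"method": "jog_arm", "body": {
  "rows": [
    {"xyz": [4,-9,-7],"rot": [-0.9,1,0],"hand": 0},
    {"xyz": [4,-9,-5],"rot": [0,0,0],"hand": 0},
    {"xyz": [4,-9,-3],"rot": [0,0,0],"hand": 0}
  ]
}}

```text
t: 3.85
eef_pos: [0.49, 0.3652, 0.1081]
orientation: [[-0.91, -0.415, 0.002], [-0.415, 0.91, -0.001], [-0.002, -0.001, -1.0]]
force: [-0.9, 0.5, 0.9]
grip_width: 0.0
```

```bash
python3 look.py s5
```

```text
3.85 [0.49003591 0.36523792 0.10808022] [-0.89168753  0.48290845  0.93803789]
local [-0.18571826  0.0586873 ]
```

View pics/s5.png

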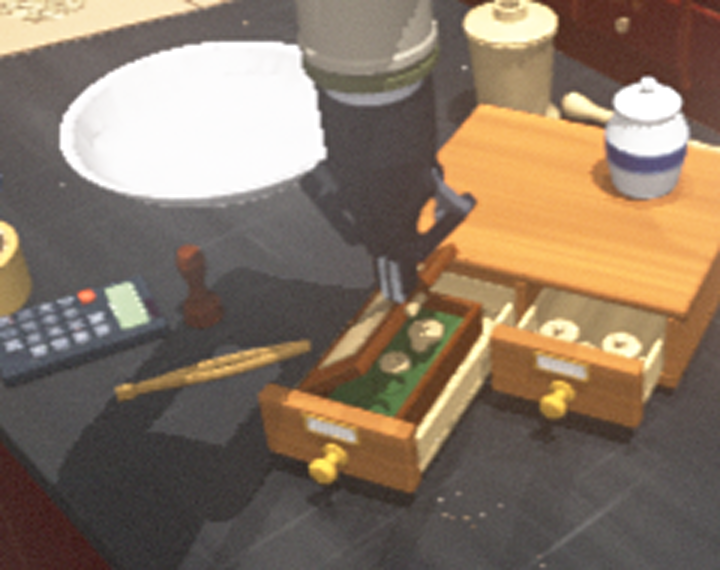

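>>> {"method": "jog_arm", "body": {
  "rows": [
    {"xyz": [3,-7,-2],"rot": [0,0,0],"hand": 0},
    {"xyz": [3,-7,-1],"rot": [0,0,0],"hand": 0},
    {"xyz": [0,0,0],"rot": [0,0,0],"hand": 0},
    {"xyz": [0,0,0],"rot": [0,0,0],"hand": 0},
    {"xyz": [0,0,0],"rot": [0,0,0],"hand": 0},
    {"xyz": [0,0,0],"rot": [0,0,0],"hand": 0},
    {"xyz": [0,0,0],"rot": [0,0,0],"hand": 0}
  ]
}}

```text
t: 4.6
eef_pos: [0.4963, 0.3478, 0.1028]
orientation: [[-0.91, -0.414, 0.0], [-0.414, 0.91, -0.003], [0.001, -0.003, -1.0]]
force: [-0.1, -0.6, 0.5]
grip_width: -0.0
```

```bash
python3 look.py s6
```

```text
4.6 [0.49625515 0.34777705 0.1028258 ] [-0.14835026 -0.55022838  0.53900749]
local [-0.18742879  0.04023099]
```

View pics/s6.png

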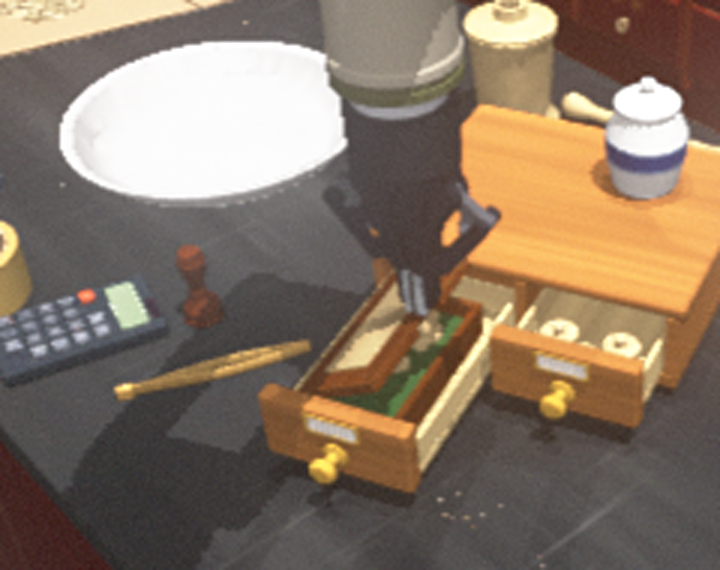

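>>> {"method": "jog_arm", "body": {
  "rows": [
    {"xyz": [0,0,15],"rot": [0,0,0],"hand": 0},
    {"xyz": [0,0,15],"rot": [0,0,0],"hand": 0},
    {"xyz": [-15,-8,10],"rot": [0,0,0],"hand": 0},
    {"xyz": [-25,-12,0],"rot": [0,0,0],"hand": 0},
    {"xyz": [-25,-12,0],"rot": [0,0,0],"hand": 0},
    {"xyz": [-25,-10,0],"rot": [0,0,0],"hand": 0},
    {"xyz": [-25,-7,0],"rot": [0,0,0],"hand": 0},
    {"xyz": [-20,-5,0],"rot": [0,0,0],"hand": 0}
  ]
}}

```text
t: 5.45
eef_pos: [0.3621, 0.2949, 0.1568]
orientation: [[-0.91, -0.414, 0.012], [-0.414, 0.91, 0.004], [-0.012, -0.001, -1.0]]
force: [0.2, 0.1, 0.2]
grip_width: 0.0001
```

```bash
python3 look.py s7
```

```text
5.45 [0.36212215 0.29485178 0.15680244] [0.22650009 0.14866737 0.24529935]
local [-0.33137675  0.04870024]
```

View pics/s7.png

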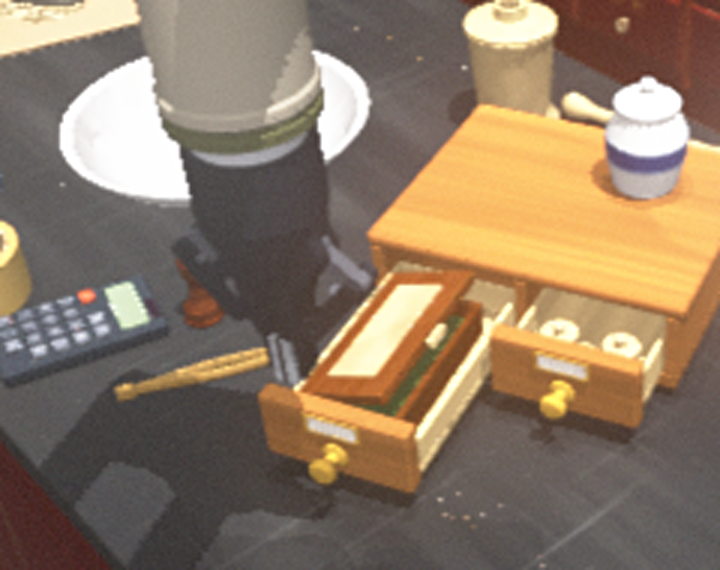

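>>> {"method": "jog_arm", "body": {
  "rows": [
    {"xyz": [-5,11,-20],"rot": [-0.3,0.7,0],"hand": 0},
    {"xyz": [0,0,-25],"rot": [0,0,0],"hand": 0},
    {"xyz": [0,0,-25],"rot": [0,0,0],"hand": 0},
    {"xyz": [0,0,-20],"rot": [0,0,0],"hand": 0},
    {"xyz": [0,0,0],"rot": [0,0,0],"hand": 0},
    {"xyz": [0,0,0],"rot": [0,0,0],"hand": 0},
    {"xyz": [0,0,0],"rot": [0,0,0],"hand": 0},
    {"xyz": [0,0,0],"rot": [0,0,0],"hand": 0}
  ]
}}

```text
t: 6.3
eef_pos: [0.3606, 0.3109, 0.0797]
orientation: [[-0.909, -0.416, 0.015], [-0.416, 0.909, 0.01], [-0.018, 0.003, -1.0]]
force: [-0.5, -0.1, 0.6]
grip_width: -0.0001
```

```bash
python3 look.py s8
```

```text
6.3 [0.36063338 0.3109446  0.07968468] [-0.47897701 -0.11353451  0.5849062 ]
local [-0.32595149  0.06392396]
```

View pics/s8.png

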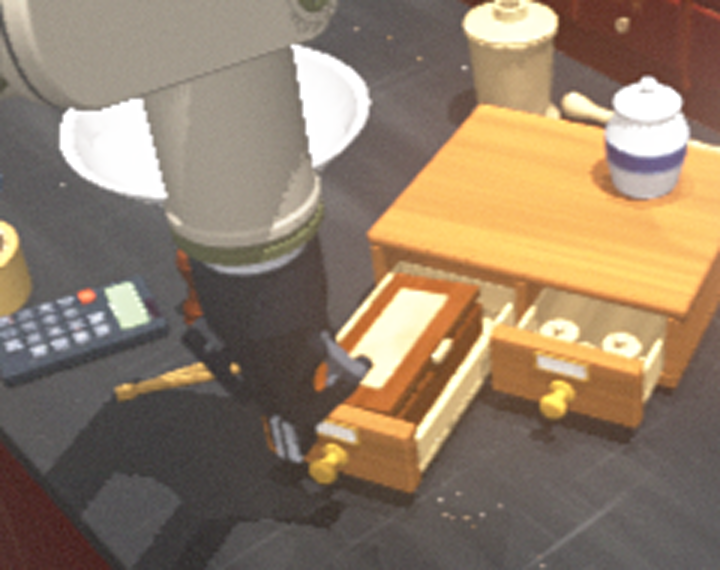

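>>> {"method": "jog_arm", "body": {
  "rows": [
    {"xyz": [1,-3,-12],"rot": [-0.6,0.9,0],"hand": 0},
    {"xyz": [0,0,-11],"rot": [0,0,0],"hand": 0},
    {"xyz": [0,0,0],"rot": [0,0,0],"hand": 0},
    {"xyz": [0,0,0],"rot": [0,0,0],"hand": 0},
    {"xyz": [0,0,0],"rot": [0,0,0],"hand": 0},
    {"xyz": [0,0,0],"rot": [0,0,0],"hand": 0},
    {"xyz": [0,0,0],"rot": [0,0,0],"hand": 0},
    {"xyz": [0,0,0],"rot": [0,0,0],"hand": 0}
  ]
}}

```text
t: 7.15
eef_pos: [0.3639, 0.3098, 0.0601]
orientation: [[-0.909, -0.416, 0.006], [-0.416, 0.909, 0.004], [-0.007, 0.001, -1.0]]
force: [-1.2, 0.5, 0.0]
grip_width: -0.0
```

```bash
python3 look.py s9; python3 - <<'E'
from h import *
s=snap('top','top9.png')
im=cv2.imread('pics/top9.png')[140:300,200:370]
cv2.imwrite('pics/top9z.png',cv2.resize(im,None,fx=3.5,fy=3.5,interpolation=cv2.INTER_CUBIC))
E
```

```text
7.15 [0.36394073 0.30979277 0.06008159] [-1.16939103  0.48933461  0.04511058]
local [-0.32343653  0.06148668]
```

View pics/s9.png

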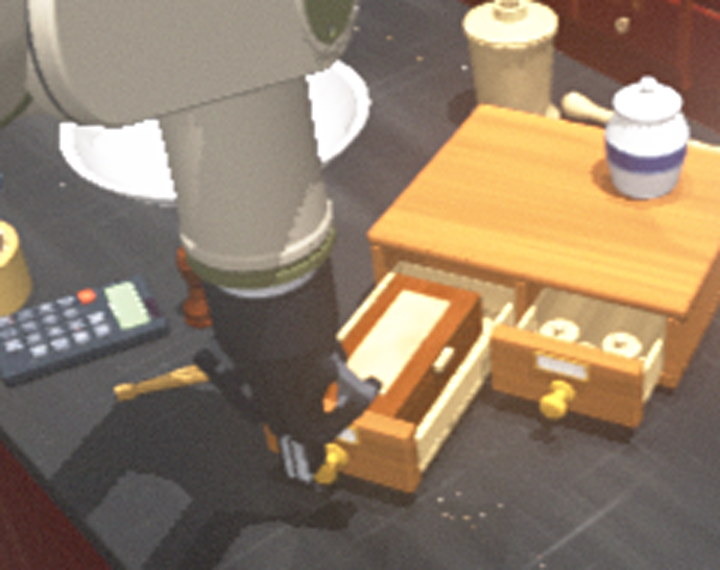

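View pics/top9z.png

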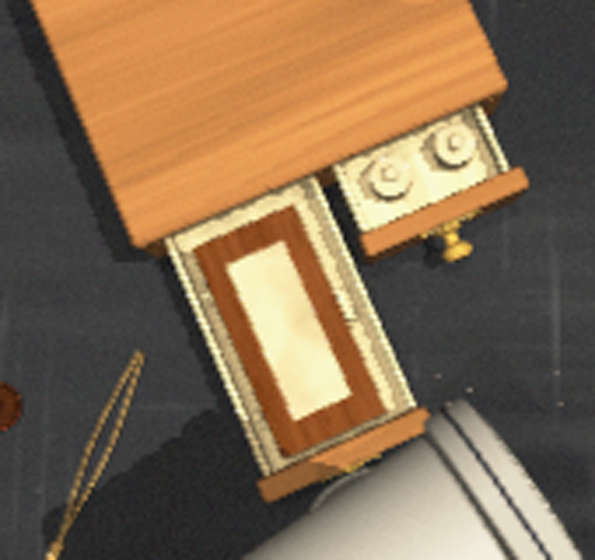

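>>> {"method": "jog_arm", "body": {
  "rows": [
    {"xyz": [0,0,0],"rot": [0,0,0],"hand": 0},
    {"xyz": [0,0,0],"rot": [0,0,0],"hand": 0},
    {"xyz": [0,0,0],"rot": [0,0,0],"hand": 0},
    {"xyz": [0,0,0],"rot": [0,0,0],"hand": 0},
    {"xyz": [0,0,0],"rot": [0,0,0],"hand": 0},
    {"xyz": [0,0,0],"rot": [0,0,0],"hand": 0},
    {"xyz": [0,0,0],"rot": [0,0,0],"hand": 0},
    {"xyz": [0,0,0],"rot": [0,0,0],"hand": 0}
  ]
}}

```text
t: 8.05
eef_pos: [0.3639, 0.3097, 0.06]
orientation: [[-0.909, -0.416, 0.005], [-0.416, 0.909, 0.004], [-0.007, 0.001, -1.0]]
force: [0.6, 0.3, -0.8]
grip_width: 0.0001
```

```bash
cp pics/t.png pics/tprev.png; python3 look.py s10; python3 - <<'E'
import cv2,numpy as np
a=cv2.imread('pics/tprev.png')[185:255,245:300];b=cv2.imread('pics/t.png')[185:255,245:300]
print(np.abs(a.astype(int)-b).mean(), cv2.phaseCorrelate(np.float32(a[5:50,5:].mean(2)),np.float32(b[5:50,5:].mean(2))))
cv2.imwrite('pics/ab.png',cv2.resize(np.hstack([a,b]),None,fx=6,fy=6,interpolation=cv2.INTER_CUBIC))
E
```

```text
8.05 [0.363917   0.30974711 0.06003406] [ 0.6141544   0.28627419 -0.7542464 ]
local [-0.32347728  0.06145527]
1.9393939393939394 ((-0.040284996332786704, 0.5178210318761387), 0.9933974876403808)
```

View pics/ab.png

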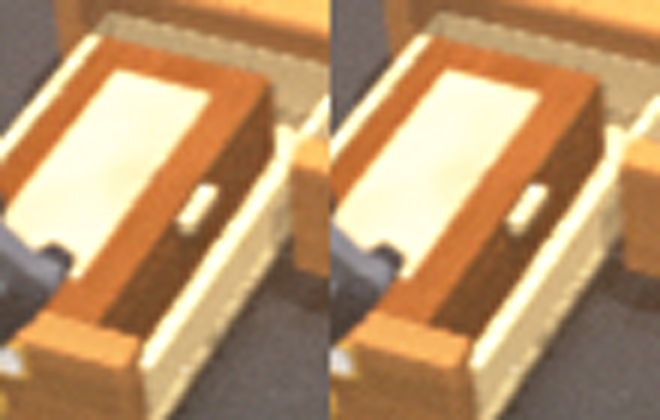

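>>> {"method": "jog_arm", "body": {
  "rows": [
    {"xyz": [0,0,0],"rot": [0,0,0],"hand": 0},
    {"xyz": [0,0,0],"rot": [0,0,0],"hand": 0},
    {"xyz": [0,0,0],"rot": [0,0,0],"hand": 0},
    {"xyz": [0,0,0],"rot": [0,0,0],"hand": 0},
    {"xyz": [0,0,0],"rot": [0,0,0],"hand": 0},
    {"xyz": [0,0,0],"rot": [0,0,0],"hand": 0},
    {"xyz": [0,0,0],"rot": [0,0,0],"hand": 0},
    {"xyz": [0,0,0],"rot": [0,0,0],"hand": 0}
  ]
}}

```text
t: 8.9
eef_pos: [0.364, 0.3098, 0.0601]
orientation: [[-0.909, -0.416, 0.006], [-0.416, 0.909, 0.004], [-0.007, 0.001, -1.0]]
force: [-0.3, 0.6, -0.4]
grip_width: 0.0003
```

```bash
cp pics/t.png pics/tprev.png; python3 look.py s11; python3 - <<'E'
import cv2,numpy as np
from h import *
a=cv2.imread('pics/tprev.png')[185:255,245:300];b=cv2.imread('pics/t.png')[185:255,245:300]
print(np.abs(a.astype(int)-b).mean(), cv2.phaseCorrelate(np.float32(a[5:50,5:].mean(2)),np.float32(b[5:50,5:].mean(2))))
s1=viewer.snapshot('top');p1=spotter.landmark_of('top','lid_edge')
s2=viewer.snapshot('scene');p2=spotter.landmark_of('scene','lid_edge')
print(p1[:1],p2[:1])
p1=p1[0]['point'];p2=p2[0]['point']
A0,A1=onz(s1,p1[::-1],.0),onz(s1,p1[::-1],.2);B0,B1=onz(s2,p2[::-1],.0),onz(s2,p2[::-1],.2)
u=A1-A0;v=B1-B0; st=np.linalg.lstsq(np.c_[u,-v],B0-A0,rcond=None)[0]
print(A0+st[0]*u,B0+st[1]*v)
E
```

```text
8.9 [0.3639664  0.30978491 0.06006698] [-0.28300239  0.55623022 -0.3655199 ]
local [-0.32341656  0.06146875]
1.9168831168831169 ((0.011765406467770134, 0.4609578319288481), 0.9993272978464762)
[{'point': [226.2, 296.6], 'confidence': 0.57}] [{'point': [218.6, 274.7], 'confidence': 0.92}]
[0.50143927 0.33566104 0.06010778] [0.49674637 0.33863954 0.05981058]
```

>>> {"method": "jog_arm", "body": {
  "rows": [
    {"xyz": [12,6,-2],"rot": [0,0,0],"hand": 0},
    {"xyz": [12,6,-1],"rot": [0,0,0],"hand": 0},
    {"xyz": [14,6,-1],"rot": [0,0,0],"hand": 0},
    {"xyz": [15,7,-1],"rot": [0,0,0],"hand": 0},
    {"xyz": [15,7,-1],"rot": [0,0,0],"hand": 0}
  ]
}}

```text
t: 9.65
eef_pos: [0.4309, 0.3416, 0.053]
orientation: [[-0.909, -0.417, 0.001], [-0.417, 0.909, 0.002], [-0.002, 0.001, -1.0]]
force: [-2.7, -1.8, 1.3]
grip_width: 0.0001
```

```bash
python3 look.py s12
```

```text
9.65 [0.43088066 0.34155218 0.0530456 ] [-2.74449692 -1.77309571  1.28063472]
local [-0.24934723  0.06210977]
```

View pics/s12.png

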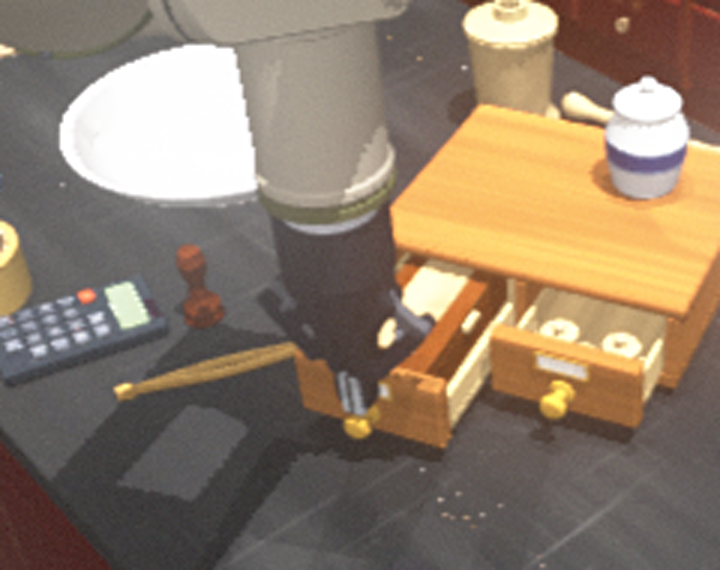

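>>> {"method": "jog_arm", "body": {
  "rows": [
    {"xyz": [15,7,1],"rot": [0,0,0],"hand": 0},
    {"xyz": [15,7,0],"rot": [0,0,0],"hand": 0},
    {"xyz": [15,7,0],"rot": [0,0,0],"hand": 0},
    {"xyz": [15,7,0],"rot": [0,0,0],"hand": 0},
    {"xyz": [15,7,0],"rot": [0,0,0],"hand": 0},
    {"xyz": [12,5.5,0],"rot": [0,0,0],"hand": 0}
  ]
}}

```text
t: 10.3
eef_pos: [0.5171, 0.3813, 0.0517]
orientation: [[-0.909, -0.417, -0.007], [-0.417, 0.909, -0.003], [0.007, 0.0, -1.0]]
force: [-0.5, -0.8, 2.1]
grip_width: -0.0002
```

```bash
python3 look.py s13
```

```text
10.3 [0.51707159 0.38132269 0.05170365] [-0.54507659 -0.78678057  2.10723975]
local [-0.15442345  0.0618939 ]
```

View pics/s13.png

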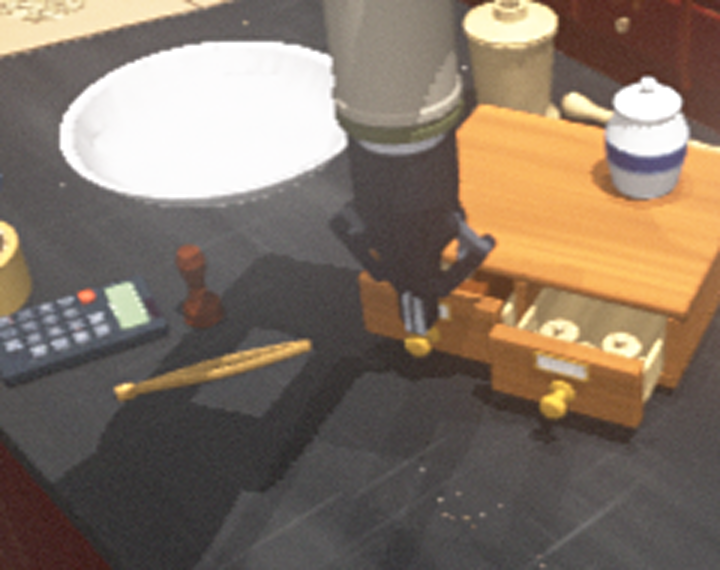

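>>> {"method": "jog_arm", "body": {
  "rows": [
    {"xyz": [9,4,3],"rot": [0.2,-0.4,0],"hand": 0},
    {"xyz": [7,3.2,1],"rot": [0,0,0],"hand": 0},
    {"xyz": [5,2.3,0],"rot": [0,0,0],"hand": 0},
    {"xyz": [4,1.9,0],"rot": [0,0,0],"hand": 0}
  ]
}}

```text
t: 10.75
eef_pos: [0.5425, 0.3926, 0.0549]
orientation: [[-0.909, -0.417, -0.002], [-0.417, 0.909, -0.001], [0.002, -0.0, -1.0]]
force: [-1.7, -2.0, -0.3]
grip_width: 0.0001
```

```bash
python3 look.py s14
```

```text
10.75 [0.54247269 0.39263172 0.05490477] [-1.70025872 -1.96291451 -0.28405769]
local [-0.12662202  0.06145691]
```

>>> {"method": "jog_arm", "body": {
  "rows": [
    {"xyz": [3,1.4,0],"rot": [0,0,0],"hand": 0},
    {"xyz": [3,1.4,0],"rot": [0,0,0],"hand": 0}
  ]
}}

```text
t: 11.0
eef_pos: [0.5466, 0.3947, 0.0549]
orientation: [[-0.909, -0.417, -0.007], [-0.417, 0.909, -0.004], [0.008, -0.0, -1.0]]
force: [-25.3, -13.9, 20.5]
grip_width: 0.0002
```

>>> {"method": "jog_arm", "body": {
  "rows": [
    {"xyz": [-5,-2.5,0],"rot": [0,0,0],"hand": 0},
    {"xyz": [-15,-7,5],"rot": [0,0,0],"hand": 0},
    {"xyz": [-25,-12,20],"rot": [0,0,0],"hand": 0},
    {"xyz": [-10,-30,25],"rot": [0,0,0],"hand": 0},
    {"xyz": [0,-35,0],"rot": [0,0,0],"hand": 0},
    {"xyz": [0,-30,0],"rot": [0,0,0],"hand": 0},
    {"xyz": [0,-30,0],"rot": [0,0,0],"hand": 0}
  ]
}}

```text
t: 11.7
eef_pos: [0.4904, 0.2484, 0.1082]
orientation: [[-0.907, -0.422, -0.0], [-0.422, 0.907, 0.0], [0.0, 0.0, -1.0]]
force: [-0.0, -0.5, 0.7]
grip_width: 0.0001
```

```bash
python3 look.py s15; python3 - <<'E'
from h import *
s=snap('top','top15.png')
im=cv2.imread('pics/top15.png')[70:260,180:370]
cv2.imwrite('pics/top15z.png',cv2.resize(im,None,fx=3,fy=3,interpolation=cv2.INTER_CUBIC))
c=np.array([.6832,.3902]);a=np.radians(24.9);R=np.array([[np.cos(a),-np.sin(a)],[np.sin(a),np.cos(a)]])
for t in ['weights_drawer_front','tall_weights_drawer_front']:
  for r in spotter.landmark_of('top',t)[:2]:
    w=onz(s,r['point'][::-1],.048);print(t,r['confidence'],w,R.T@(w[:2]-c))
E
```

```text
11.7 [0.4903832  0.24842325 0.10824684] [-0.03169625 -0.52054262  0.74627478]
local [-0.23458641 -0.04741497]
weights_drawer_front 0.58 [0.55565944 0.40021339 0.048     ] [-0.11146891  0.06278173]
```

View pics/s15.png

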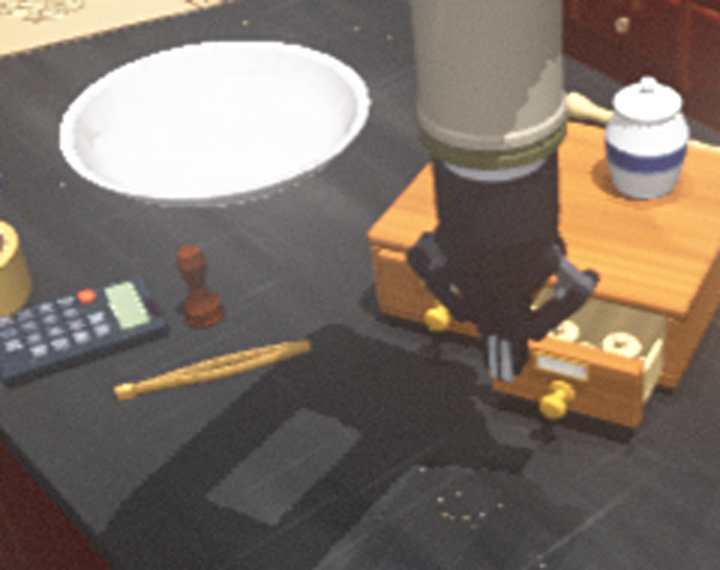

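View pics/top15z.png

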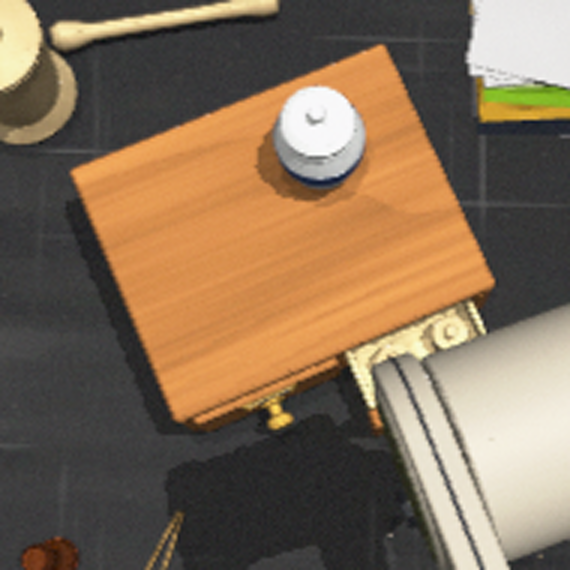

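>>> {"method": "jog_arm", "body": {
  "rows": [
    {"xyz": [4,-12,-10],"rot": [0,0,0],"hand": 0},
    {"xyz": [0,0,-20],"rot": [0,0,0],"hand": 0},
    {"xyz": [0,0,-15],"rot": [0,0,0],"hand": 0},
    {"xyz": [0,0,-4],"rot": [0,0,0],"hand": 0},
    {"xyz": [0,0,0],"rot": [0,0,0],"hand": 0}
  ]
}}

```text
t: 12.4
eef_pos: [0.4957, 0.2381, 0.0555]
orientation: [[-0.906, -0.424, 0.0], [-0.424, 0.906, 0.001], [-0.001, 0.001, -1.0]]
force: [-0.2, 0.3, -1.1]
grip_width: -0.0
```

```bash
python3 look.py s16
```

```text
12.4 [0.49571784 0.2380781  0.0555111 ] [-0.16388128  0.26046625 -1.11312353]
local [-0.23410334 -0.05904456]
```

View pics/s16.png

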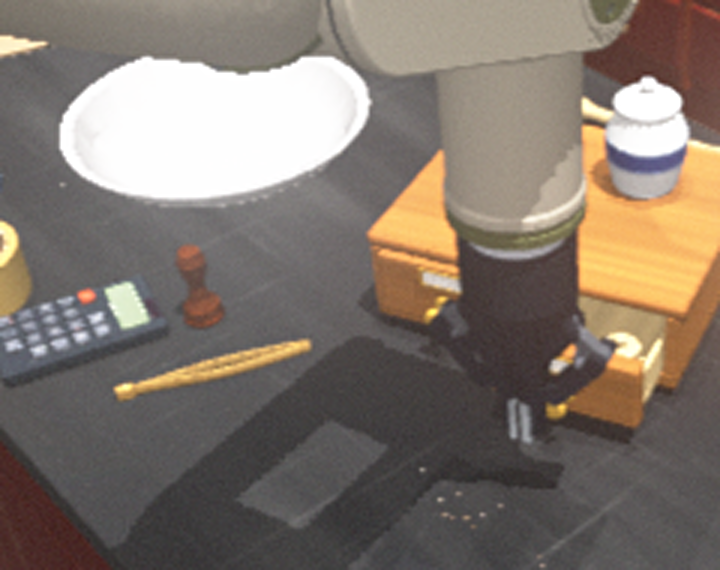

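>>> {"method": "jog_arm", "body": {
  "rows": [
    {"xyz": [14,6.5,2],"rot": [0,0,0],"hand": 0},
    {"xyz": [14,6.5,0],"rot": [0,0,0],"hand": 0},
    {"xyz": [9,4.2,0],"rot": [0,0,0],"hand": 0},
    {"xyz": [9,4.2,0],"rot": [0,0,0],"hand": 0},
    {"xyz": [9,4.2,0],"rot": [0,0,0],"hand": 0},
    {"xyz": [9,4.2,0],"rot": [0,0,0],"hand": 0},
    {"xyz": [9,4.2,0],"rot": [0,0,0],"hand": 0}
  ]
}}

```text
t: 13.15
eef_pos: [0.5714, 0.2743, 0.0611]
orientation: [[-0.904, -0.427, 0.001], [-0.427, 0.904, 0.001], [-0.001, 0.0, -1.0]]
force: [-1.5, -1.6, -0.9]
grip_width: -0.0002
```

```bash
python3 look.py s17
```

```text
13.15 [0.5714132  0.27428617 0.06107277] [-1.49568357 -1.64190472 -0.87001997]
local [-0.15019943 -0.0580727 ]
```

View pics/s17.png

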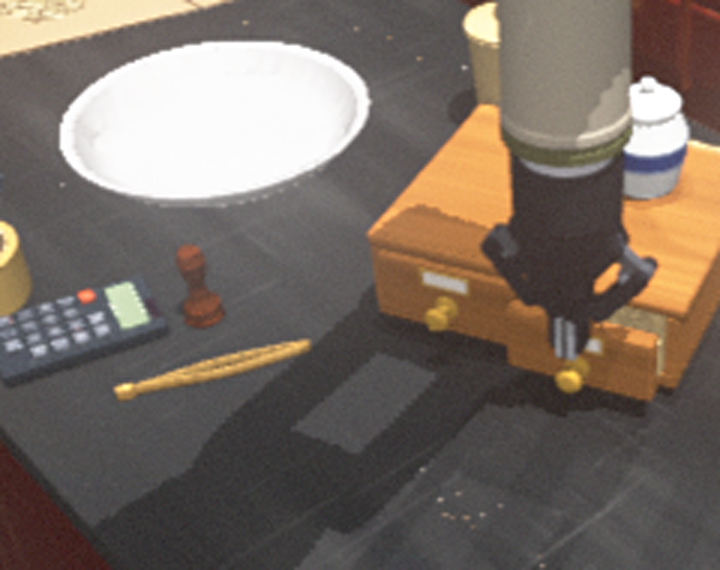

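>>> {"method": "jog_arm", "body": {
  "rows": [
    {"xyz": [8,3.7,-2],"rot": [0,0,0],"hand": 0},
    {"xyz": [6,2.8,-2],"rot": [0,0,0],"hand": 0},
    {"xyz": [4,1.9,-1],"rot": [0,0,0],"hand": 0},
    {"xyz": [3,1.4,0],"rot": [0,0,0],"hand": 0}
  ]
}}

```text
t: 13.6
eef_pos: [0.5949, 0.2854, 0.0582]
orientation: [[-0.904, -0.428, 0.004], [-0.428, 0.904, 0.001], [-0.004, -0.0, -1.0]]
force: [-1.3, -1.8, -0.1]
grip_width: -0.0003
```

>>> {"method": "jog_arm", "body": {
  "rows": [
    {"xyz": [3,1.4,0],"rot": [0,0,0],"hand": 0},
    {"xyz": [2,0.9,0],"rot": [0,0,0],"hand": 0}
  ]
}}

```text
t: 13.8
eef_pos: [0.5963, 0.286, 0.058]
orientation: [[-0.904, -0.428, -0.005], [-0.428, 0.904, -0.003], [0.006, -0.0, -1.0]]
force: [-16.9, -7.8, 13.9]
grip_width: 0.0001
```

Stop reached (about 19 N). I'll back off and check.

>>> {"method": "jog_arm", "body": {
  "rows": [
    {"xyz": [-5,-2.5,0],"rot": [0,0,0],"hand": 0},
    {"xyz": [-15,-7,5],"rot": [0,0,0],"hand": 0},
    {"xyz": [-25,-12,20],"rot": [0,0,0],"hand": 0},
    {"xyz": [-40,-18,30],"rot": [0,0,0],"hand": 0},
    {"xyz": [-40,-18,30],"rot": [0,0,0],"hand": 0},
    {"xyz": [-40,-18,20],"rot": [0,0,0],"hand": 0},
    {"xyz": [-40,-18,10],"rot": [0,0,0],"hand": 0},
    {"xyz": [-20,-5,0],"rot": [0,0,0],"hand": 0}
  ]
}}

```text
t: 14.6
eef_pos: [0.3711, 0.1875, 0.1723]
orientation: [[-0.904, -0.428, 0.001], [-0.428, 0.904, -0.0], [-0.001, -0.0, -1.0]]
force: [0.3, 0.7, 0.6]
grip_width: -0.0001
```

```bash
python3 look.py s18; python3 - <<'E'
from h import *
s=snap('top','top18.png')
im=cv2.imread('pics/top18.png')[70:260,180:370]
cv2.imwrite('pics/top18z.png',cv2.resize(im,None,fx=3,fy=3,interpolation=cv2.INTER_CUBIC))
c=np.array([.6832,.3902]);a=np.radians(24.9);R=np.array([[np.cos(a),-np.sin(a)],[np.sin(a),np.cos(a)]])
for t in ['weights_drawer_front','tall_weights_drawer_front']:
  for r in spotter.landmark_of('top',t)[:2]:
    w=onz(s,r['point'][::-1],.048);print(t,r['confidence'],w,R.T@(w[:2]-c))
E
```

```text
14.6 [0.37112442 0.18750599 0.17230759] [0.25663583 0.65979918 0.62943118]
local [-0.36840772 -0.05245739]
weights_drawer_front 0.9 [0.55117353 0.40054401 0.048     ] [-0.11539862  0.06497034]
weights_drawer_front 0.62 [0.60032119 0.28645176 0.048     ] [-0.11885645 -0.05920927]
tall_weights_drawer_front 0.84 [0.60828201 0.28582938 0.048     ] [-0.11189768 -0.06312559]
```

View pics/s18.png

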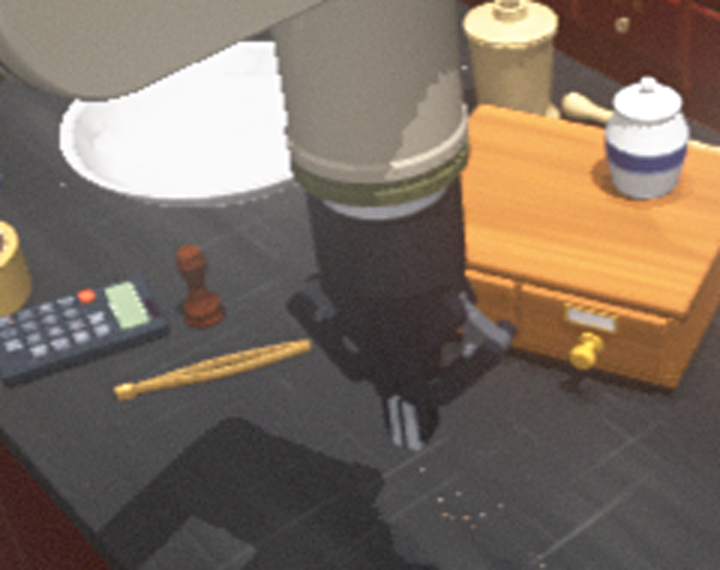

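View pics/top18z.png

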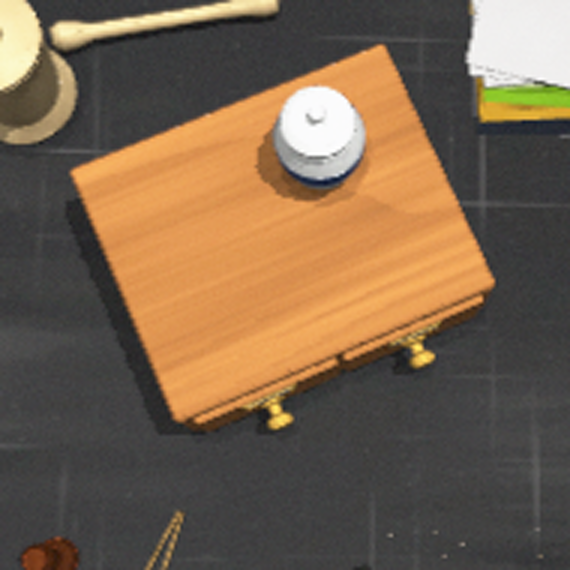

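```bash
python3 - <<'E'
from h import *
im=cv2.imread('pics/top18.png')[160:220,232:352]
cv2.imwrite('pics/z18.png',cv2.resize(im,None,fx=6.6,fy=6.6,interpolation=cv2.INTER_CUBIC))
E
```

```text
(no output)
```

View pics/z18.png

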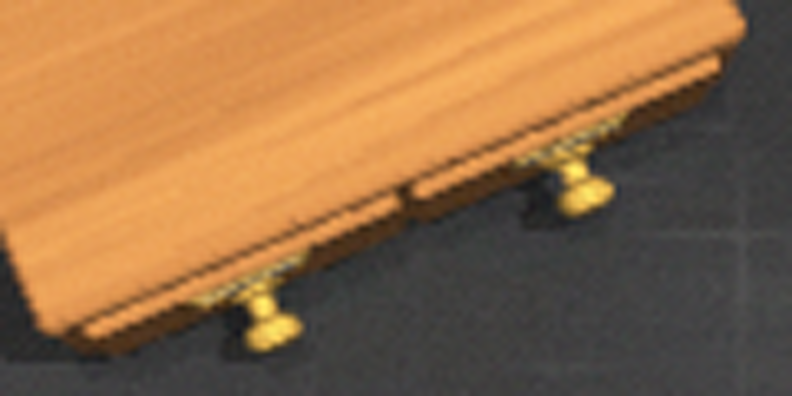

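```bash
python3 -c "
from h import *
print(readout.observe()['force']); print(workorder.sign_off())"
```

```text
[ 0.48749858 -0.72996617  0.43876621]
the job is handed in; nothing more can be done
None
```

I pushed the glazed lid over with the shut fingers and let it sink closed. Then I pushed the left drawer home, then the right one, both slowly with the fingertips above the knobs. The job was handed in at about 15 s.

- **Lid:** before I moved the drawer, pictures showed no gap at the lid. The measured lid edge was 60 mm high, against about 56 mm for fully shut. That is close to the limit of what the cameras can resolve. I could not see the box again once its drawer was in.
- **Drawers:** both drawers met a firm stop, at about 29 N on the left and 19 N on the right. The finger stopped about 122 mm in front of the chest's centre on the left and 123 mm on the right, as expected with the faces home. The close-up from above shows both faces equally proud of the chest's front edge. The trained networks placed the left face at 111 and 115 mm and the right at 112 mm, against 111 mm for home. I gave more weight to the stops than to the 115 mm reading.
- **Surroundings:** the stamp stands where it was in the last pictures. I did not look at the herb jar again, but the arm stayed well away from it. The robot was clear of everything when I handed in.
- **Not checked:** I could not look at the weights after closing the drawers.

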